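# Clamp the mended box on the drying carousel

### The arm

A 6-joint arm with a two-finger parallel gripper is mounted at the origin on the work surface. World frame = base frame: x ahead of the robot, y to its left, z up, the work surface at z = 0. Lengths are in m, angles in rad, forces in N, time in s.
With the tool pointing down it reaches from about 0.35 to 0.8 m from the base axis. Payload 7.3 kg.
Tool frame: the origin (TCP) lies between the finger pads; the fingertips stand 25 mm ahead of it and the grasp point (between the pads) lies 6 mm ahead of it (r.tip_extent is the distance from the TCP to the fingertips, in m); z points along the fingers, y is the direction in which the jaws open and shut (so a half turn about z gives the same grasp; the last joint's range is limited). The gripper opens to 85 mm and grips with 20 to 120 N. Pads are 22 mm wide; open, the fingers measure 114 mm over their backs; the gripper's body (76 mm by 85 mm) begins 54 mm behind the grasp point. The pads swing forward as they close: fully open they stand 13 mm farther back than shut.
Start: joints at [-0.146, 0.342, 1.524, -0, 1.275, -0.146], TCP at [0.525, 0, 0.256] pointing down, gripper open.
Joint ranges: [-2.53, 2.53], [-0.77, 2.02], [0.04, 2.7], [-1, 4.14], [0.28, 2.66], [-3.11, 3.11]. Speed limits (rad/s): [2.57, 2.57, 3.14, 3.14, 3.14, 3.14].

### API

Orientations are given as a unit quaternion [x, y, z, w].
In Python, from workcell import r, command_gripper, optics gives the robot as it stands. The module is installed in compiled form; this text tells all that it offers. Calls block until the motion is done:
- r.reach(position, orientation): joint-space move of the TCP to a pose.
- r.move_straight(position, orientation=None, speed=0.15, max_force=None): straight line of the TCP; orientation=None keeps the orientation; speed is the mean speed in m/s. With max_force (N) it stops when the force on the tool has changed by that much, and returns True; else False.
- r.movej(angles): joint-space move.
- command_gripper(opening, force=None): finger opening in m; force is the grip in N (None keeps the last); returns when the fingers have stopped.
- r.hold(seconds).
- r.solve_ik(position, orientation): joint angles nearest the present ones, or None.
- r.read_state(): the state.
- optics.get_image(name): name is "scene" or "side" or "wrist"; returns (picture, depth): 420x560x3 uint8, red, green, blue; 420x560 float32, m along the optical axis (not along the pixel's ray), 0 where there is no reading.
- optics.camera_model(name): a dict with "K" (3x3 intrinsics, pixels), "R" (3x3) and "t" (3): a world point X has camera coordinates R X + t; the wrist camera has in their place "tool_from_camera" (4x4, takes a point from camera to tool coordinates, whose origin is the TCP and whose axes are the flange's). Camera axes: x right, y down, z forward; pixel columns grow to the right and rows downward; lengths in m; the calibration is good to about 2 mm. A picture is of the moment at which its call begins: read the wrist's pose just before it. camera_model takes no time and is no camera call.
A pose or a line that the arm cannot do raises r.PlanningError and nothing moves.
- r.finish_job(): hands the job in, once; it reports no verdict.
The state is a dict: "time_s": time; "joint_positions": joint angles; "dq": joint speeds; "tau": joint torques, N m; "eef_pos": TCP position; "eef_rot": TCP orientation; "contact_force": force on the tool from outside, world axes, zero at the start; "torque": the same for the moment, N m; "grip_width": finger opening in m.
Only numpy, scipy, OpenCV 4.12 (cv2) and the standard library are available. Lean on these libraries where they do the work, as an engineer would, in place of code of your own. Each camera call takes 0.05 s, during which the arm holds its last target.

### The job

The lidded box has just been glued to the hub of the drying carousel: turn the carousel by its steel peg until it clicks into the position where the box squarely faces the pad of the bar clamp. Then pump the clamp's trigger against its handle, squeezing it fully and letting it right back, until the sprung rubber pad bears on the box and is pushed in about half way, never so far that it bottoms out and crushes the box; advance the jaw with the trigger only and leave the other things alone. Finish while holding the trigger fully squeezed in the gripper, with the pad still pressing on the box.

Things in the scene. Friction and masses are not known exactly. Their poses are not given: they have to be found in the camera images.
- carousel_axis (a point): On the vertical axis of the white drying carousel (disc 240 mm across, top face 34 mm above the counter), at its top face. Axes are those of the wooden board under carousel and clamp: z up, y towards the clamp (the jaw advances along -y). trigger_grip lies 295 mm along +y. Hub in the middle: 40 mm square, top 110 mm above the counter.
- peg_center (a point): Middle of the carousel's upright round steel turning peg (16 mm thick, 48 mm tall, top 82 mm and this point 58 mm above the counter), 100 mm from the axis, opposite the lidded box. Nothing else on the disc is within 35 mm of it.
- carousel_turn (a joint): Carousel angle, rad, growing counter-clockwise from above. 0: the box faces the pad, the peg lies from the axis along the board's -y. Spring detents at 0, -0.785, -1.571, about 1.5 N at the peg to leave; near one it pulls itself in. Starts at -0.785 or -1.571 (rarely on the crest between them). Stop at 0.1.
- lidbox: Small lidded plastic box, clear with white lid, clicked closed, 59 x 52 x 62 mm, just glued with its back to the carousel's hub; it is fixed on the disc and turns with it. Its outer face is 74 mm from the carousel's axis. Origin at the centre of its underside.
- jaw: Steel bar and sliding jaw of the bar clamp, its centre 64 mm above the counter. It stays where it is left (friction 6 N). Axes as carousel_axis; the origin is no working point.
- jaw_travel (a joint): How far the jaw has advanced, m, 0 to 0.065. Starts at 0 to 0.018; the free pad meets the box (when faced) at about 0.030. A full squeeze of the trigger advances it 9 mm (the first one 3 to 12 mm); letting the trigger back leaves it where it is.
- pad: Black sprung rubber pad in front of the jaw, 36 mm wide, 34 mm tall, carried on two steel pins: the part that bears on the box. The origin is no working point.
- pad_push (a joint): How far the pad is pushed in towards the jaw, m: 0 free, 0.020 fully in (hard stop). Spring 0.3 N per mm, so half way is about 3 N on the box.
- trigger_grip (a point): Midway between the outer faces of handle (-y side, fixed, black, 26 mm wide) and steel trigger (+y side, 24 mm wide), 30 mm apart when fully squeezed along y (axes as carousel_axis), 155 mm above the counter. Handle face at y -15 mm. Trigger face at +15 mm squeezed, +27.5 mm let back; it slides level. Tops 186 and 183 mm, clamp body's top 105 mm above the counter.
- trigger: The upright steel trigger blade behind the handle, 10 mm thick. The origin is no working point.
- trigger_squeeze (a joint): Trigger slide, m: 0 let back (a spring of about 4 N returns it), 0.0125 fully squeezed, at its stop. Pumping takes up to 15 N at the fingers.
- tray: Low white drying tray with drip drawer, 200 x 220 x 55 mm, fixed; bystander.
- bottle: Glass bottle upside down on the tray, 58 mm across, 145 mm tall; bystander.
- ring: Stainless bottle ring on the tray, 44 mm across, 14 mm tall; bystander (two more like it belong on the carousel).
- pacifier: Pacifier lying on the wooden board between carousel and clamp on the side away from the robot, 44 x 34 x 38 mm; bystander.
- brush: Flat cleaning brush lying on the counter; bystander.
- cup: Clear plastic cup, 68 mm across, 75 mm tall; bystander.
- bowl: White bowl, 110 mm across, 45 mm tall; bystander.

How it is judged:
By the outcome, as a careful person would: the job done as asked, in the order asked, and still so for the second after the job is handed in, while the arm keeps its last pose, push and grip.
It also fails if it takes over 51 s, if anything falls off the work surface, if the arm or the gripper's body presses on something with over 40 N, if the wrist force passes 120 N, or if a joint passes its speed limit or range.

## Working session

There is one attempt and no reset: what is moved stays moved. The work goes in short steps, each a Python script; the robot and the scene stay as the last script left them, time stands still between calls to the robot, and variables do not carry over. Pictures are saved under pics/ and viewed, and the job is handed in when it is done.

```bash
mkdir -p pics; cat > h.py <<'E'
import numpy as np, cv2
from workcell import r, command_gripper, optics
def snap(n,tag):
    im,d=optics.get_image(n); cv2.imwrite(f'pics/{tag}.png',im[:,:,::-1]); np.save(f'pics/{tag}_d.npy',d); return im,d
def world(n,u,v,d):
    m=optics.camera_model(n);K=np.array(m['K']);p=np.linalg.inv(K)@np.array([u,v,1.])*d
    return np.array(m['R']).T@(p-np.array(m['t']))
def ray(n,u,v,z):
    m=optics.camera_model(n);R=np.array(m['R']);t=np.array(m['t']);c=-R.T@t
    w=R.T@(np.linalg.inv(np.array(m['K']))@np.array([u,v,1.]));return c+w*(z-c[2])/w[2]
def cloud(n,d):
    m=optics.camera_model(n);K=np.array(m['K']);v,u=np.indices(d.shape)
    p=np.stack([(u-K[0,2])/K[0,0]*d,(v-K[1,2])/K[1,1]*d,d],-1)
    return (p-np.array(m['t']))@np.array(m['R'])
def proj(n,X):
    m=optics.camera_model(n);q=np.array(m['K'])@(np.array(m['R'])@X+np.array(m['t']));return q[:2]/q[2]
E
python3 - <<'E'
from h import *
for n in('scene','side'):
    snap(n,n+'0'); m=optics.camera_model(n); print(n,-np.array(m['R']).T@np.array(m['t']))
s=r.read_state();print(s['time_s'],s['eef_rot'],s['contact_force'],s['grip_width'])
print(optics.camera_model('wrist'))
E
```

```text
scene [1.30749067 0.00386637 0.78880099]
side [-0.04850065  0.52613317  1.03418213]
0.1 [ 7.07098018e-01  7.07115246e-01 -3.84054818e-04 -5.23831769e-04] [0.99791103 0.08110322 0.14130852] 0.08528755294016982
{'K': array([[292.02359831,   0.        , 283.8818389 ],
       [  0.        , 292.02359831, 212.75632877],
       [  0.        ,   0.        ,   1.        ]]), 'tool_from_camera': array([[ 1.14263497e-03, -9.55749272e-01, -2.94180255e-01,
         7.45780955e-02],
       [ 9.99999347e-01,  1.09255597e-03,  3.34572609e-04,
         6.44834544e-04],
       [ 1.64086569e-06, -2.94180445e-01,  9.55749897e-01,
        -1.17806143e-01],
       [ 0.00000000e+00,  0.00000000e+00,  0.00000000e+00,
         1.00000000e+00]])}
```

View pics/scene0.png

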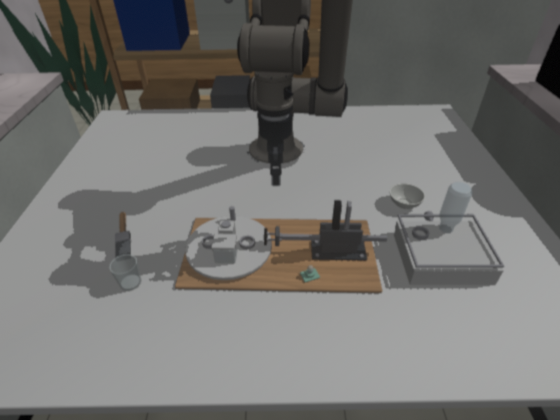

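View pics/side0.png

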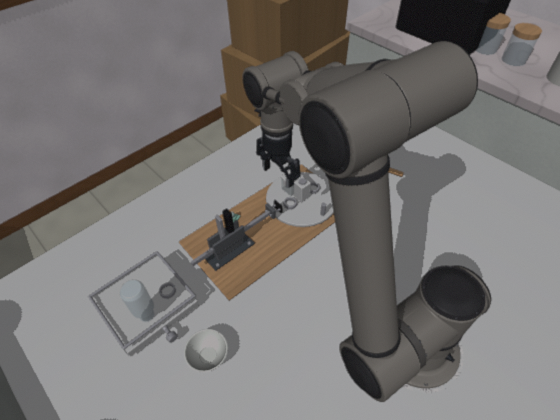

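```bash
python3 - <<'E'
from h import *
im=cv2.imread('pics/scene0.png'); cv2.imwrite('pics/sc_crop.png',cv2.resize(im[170:310,160:400],None,fx=3.3,fy=3.3,interpolation=cv2.INTER_CUBIC))
d=np.load('pics/scene0_d.npy');P=cloud('scene',d)
# disc top points
z=P[...,2]; print('counter z',np.median(z[300:340,200:400]))
# orange board mask
hsv=cv2.cvtColor(im,cv2.COLOR_BGR2HSV)
b=(hsv[...,0]>5)&(hsv[...,0]<22)&(hsv[...,1]>90); b[:200]=0;b[:,:150]=0
q=P[b&(d>0)]; print('board z',np.median(q[:,2]))
u8=b.astype(np.uint8)*255
u8=cv2.morphologyEx(u8,cv2.MORPH_OPEN,np.ones((3,3)))
ys,xs=np.nonzero(u8); pts=np.array([ray('scene',x,y,np.median(q[:,2]))[:2] for x,y in zip(xs,ys)],np.float32)
print('rect',cv2.minAreaRect(pts))
for nm,lo,hi,reg in [('disc',.029,.039,(210,280,175,280)),('pegtop',.060,.09,(195,225,225,245)),('hubtop',.100,.12,(205,265,205,260)),('clamp',.15,.2,(190,235,320,365)),('bodytop',.098,.112,(205,260,310,375))]:
    a,bb,c,e=reg; s=P[a:bb,c:e].reshape(-1,3); dd=d[a:bb,c:e].ravel(); s=s[(s[:,2]>lo)&(s[:,2]<hi)&(dd>0)]
    print(nm,len(s)); 
    if len(s): print(s.mean(0),s.min(0),s.max(0), cv2.minEnclosingCircle(s[:,:2].astype(np.float32)), cv2.minAreaRect(s[:,:2].astype(np.float32)))
E
```

```text
counter z -0.0010669702167814424
board z 0.010837287578358838Traceback (most recent call last):
  File "<stdin>", line 12, in <module>
  File "h.py", line 9, in ray
    m=optics.camera_model(n);R=np.array(m['R']);t=np.array(m['t']);c=-R.T@t
ValueError: time passes only in moves, steps and waits
```

View pics/sc_crop.png

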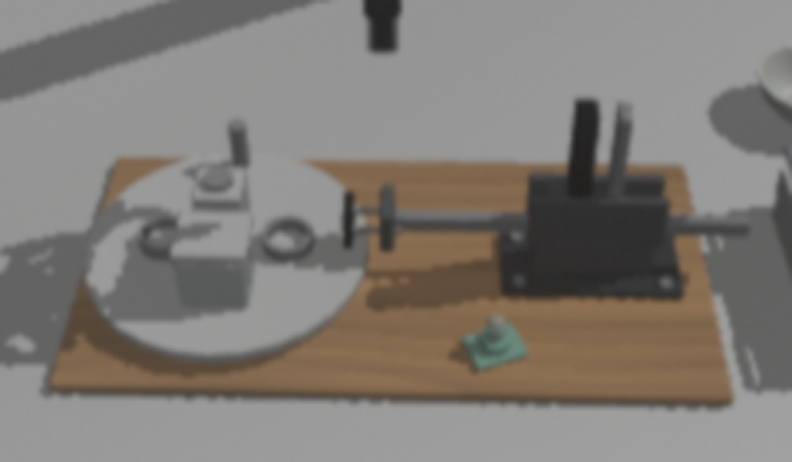

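```bash
python3 - <<'E'
s=open('h.py').read()
s=s.replace("def snap","_c={}\ndef cm(n):\n    if n not in _c:_c[n]=optics.camera_model(n)\n    return _c[n]\ndef snap").replace("m=optics.camera_model(n)","m=cm(n)")
open('h.py','w').write(s)
E
sed -i 's/^    if n not in _c:.*/    if n not in _c:_c[n]=optics.camera_model(n)/' h.py
python3 - <<'E'
from h import *
im=cv2.imread('pics/scene0.png')
d=np.load('pics/scene0_d.npy');P=cloud('scene',d)
hsv=cv2.cvtColor(im,cv2.COLOR_BGR2HSV)
b=(hsv[...,0]>5)&(hsv[...,0]<22)&(hsv[...,1]>90); b[:200]=0;b[:,:150]=0
u8=cv2.morphologyEx(b.astype(np.uint8)*255,cv2.MORPH_OPEN,np.ones((3,3)))
ys,xs=np.nonzero(u8); pts=np.array([ray('scene',x,y,.012)[:2] for x,y in zip(xs,ys)],np.float32)
print('rect',cv2.minAreaRect(pts))
for nm,lo,hi,reg in [('disc',.029,.039,(200,285,175,280)),('pegtop',.060,.09,(195,225,225,245)),('hubtop',.100,.12,(205,265,205,260)),('clamp',.13,.2,(190,235,320,365)),('bodytop',.098,.112,(205,260,310,375))]:
    a,bb,c,e=reg; s=P[a:bb,c:e].reshape(-1,3); dd=d[a:bb,c:e].ravel(); s=s[(s[:,2]>lo)&(s[:,2]<hi)&(dd>0)]
    print(nm,len(s)); 
    if len(s): print(s.mean(0),s.min(0),s.max(0), cv2.minEnclosingCircle(s[:,:2].astype(np.float32)), cv2.minAreaRect(s[:,:2].astype(np.float32)))
E
```

```text
rect ((0.5675706267356873, 0.007512986660003662), (0.5221392512321472, 0.26341748237609863), 87.3378677368164)
disc 3039
[ 0.57387073 -0.13154989  0.032969  ] [ 0.43911053 -0.25065393  0.02901714] [ 0.67767585 -0.01389033  0.03899167] ((0.557704746723175, -0.13263531029224396), 0.12120052427053452) ((0.5586540102958679, -0.13195183873176575), (0.23735743761062622, 0.23679892718791962), 2.3899147510528564)
pegtop 42
[ 0.46086965 -0.12691096  0.07363746] [ 0.45191393 -0.13512602  0.06020794] [ 0.46667045 -0.12002145  0.08304027] ((0.45973503589630127, -0.12740269303321838), 0.007992055267095566) ((0.4599618911743164, -0.1268221139907837), (0.014365545473992825, 0.013120224699378014), 45.03828048706055)
hubtop 157
[ 0.56085911 -0.13147101  0.10478329] [ 0.53588018 -0.15237661  0.10017573] [ 0.58001556 -0.11171361  0.11196411] ((0.5573188066482544, -0.13100780546665192), 0.027262939140200615) ((0.5583496689796448, -0.1314268261194229), (0.040130969136953354, 0.04200119525194168), 85.10723876953125)
clamp 288
[0.57811529 0.16544218 0.163669  ] [0.55825391 0.14665505 0.13000767] [0.58722432 0.18943129 0.18653601] ((0.5714203119277954, 0.16839450597763062), 0.024105343967676163) ((0.5725331902503967, 0.16812175512313843), (0.04254162684082985, 0.028253694996237755), 88.0924072265625)
bodytop 300
[0.57618128 0.17044072 0.10304811] [0.55324918 0.11784162 0.09808942] [0.59284977 0.22645833 0.11193914] ((0.5724372863769531, 0.1714632362127304), 0.05594552308320999) ((0.5723406076431274, 0.17134536802768707), (0.10843873769044876, 0.038959700614213943), 85.77542877197266)
```

```bash
cat >> h.py <<'E'
from scipy.spatial.transform import Rotation as Ro
YAW=np.deg2rad(-2.7); AX=np.array([.558,-.132])
def q(phi): # tool down, tool y at heading phi
    y=np.array([np.cos(phi),np.sin(phi),0]);z=np.array([0,0,-1.]);return Ro.from_matrix(np.stack([np.cross(y,z),y,z],1)).as_quat()
def pegpos(th,z,rad=.1):
    a=YAW-np.pi/2+th; return np.array([*(AX+rad*np.array([np.cos(a),np.sin(a)])),z])
def B(x,y,z): # board frame to world
    c,s=np.cos(YAW),np.sin(YAW); return np.array([AX[0]+c*x-s*y,AX[1]+s*x+c*y,z])
E
python3 - <<'E'
from h import *
for off in (0,np.pi):
  for th in (-1.571,-.785,0):
    j=r.solve_ik(pegpos(th,.072),q(YAW+th+off)); print(off,th,pegpos(th,.072),None if j is None else np.round(j,2))
for off in (np.pi/2,-np.pi/2): print(B(0,.295,.161),np.round(r.solve_ik(B(0,.295,.161),q(YAW+off)),2))
print(r.read_state()['time_s'])
E
```

```text
0 -1.571 [ 0.45811197 -0.12726901  0.072     ] [-0.43  0.5   1.88 -0.    0.76  1.19]
0 -0.785 [ 0.48406369 -0.1993307   0.072     ] [-0.54  0.56  1.75 -0.    0.83  0.3 ]
0 0 [ 0.55328935 -0.23188899  0.072     ] [-0.52  0.67  1.53 -0.    0.95 -0.48]
3.141592653589793 -1.571 [ 0.45811197 -0.12726901  0.072     ] [-0.43  0.5   1.88 -0.    0.76 -1.96]
3.141592653589793 -0.785 [ 0.48406369 -0.1993307   0.072     ] [-0.54  0.56  1.75 -0.    0.83 -2.85]
3.141592653589793 0 [ 0.55328935 -0.23188899  0.072     ] [-0.52  0.67  1.53 -0.    0.95  2.66]
[0.5718964  0.16267251 0.161     ] [ 0.15  0.55  1.46 -0.    1.13 -1.38]
[0.5718964  0.16267251 0.161     ] [ 0.15  0.55  1.46 -0.    1.13  1.77]
0.1
```

```bash
python3 - <<'E'
from h import *
th=-1.571
command_gripper(.045,20)
r.reach(pegpos(th,.16),q(YAW+th))
print(r.move_straight(pegpos(th,.072),speed=.1,max_force=8))
command_gripper(.022,20)
s=r.read_state();print(s['time_s'],s['eef_pos'],s['contact_force'],s['grip_width'])
snap('scene','scene1');im=cv2.imread('pics/scene1.png');cv2.imwrite('pics/sc1.png',cv2.resize(im[150:310,160:400],None,fx=3.3,fy=3.3))
E
```

```text
False
3.1667 [ 0.45823937 -0.12733602  0.07227738] [-0.20219189  0.2573955  -0.13806909] 0.022073572163872034
```

View pics/sc1.png

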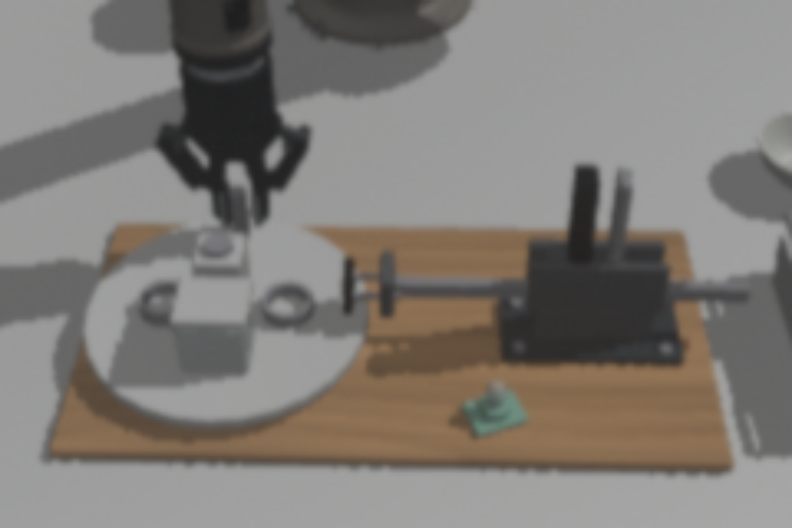

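The peg (crop 237,185) stands between the two fingers, and the carousel hasn't moved. Next I turn it.

```bash
python3 - <<'E'
from h import *
ths=np.linspace(-1.571,0,13)[1:]
for th in ths:
    if r.move_straight(pegpos(th,.072),q(YAW+th),speed=.08,max_force=25): print('stop',th);break
    s=r.read_state();print(round(th,2),np.round(s['contact_force'],1),round(s['time_s'],2))
snap('scene','scene2');im=cv2.imread('pics/scene2.png');cv2.imwrite('pics/sc2.png',cv2.resize(im[150:310,160:400],None,fx=3.3,fy=3.3))
E
```

```text
-1.44 [0.4 0.  0.3] 3.53
-1.31 [ 0.7 -0.3  0. ] 3.85
-1.18 [-0.5  0.8 -0.5] 4.17
-1.05 [-0.1  0.2  0.4] 4.48
-0.92 [ 1.6 -1.9  0.9] 4.8
-0.79 [-0.5  0.4  0.2] 5.12
-0.65 [-0.4  1.2  0.1] 5.43
-0.52 [-0.1 -0.8  0.5] 5.75
-0.39 [0.5 0.5 0.3] 6.07
-0.26 [-0.3  0.6  0.5] 6.38
-0.13 [ 2.1 -0.8 -0.7] 6.7
0.0 [-0.1  0.   0.1] 7.02
```

View pics/sc2.png

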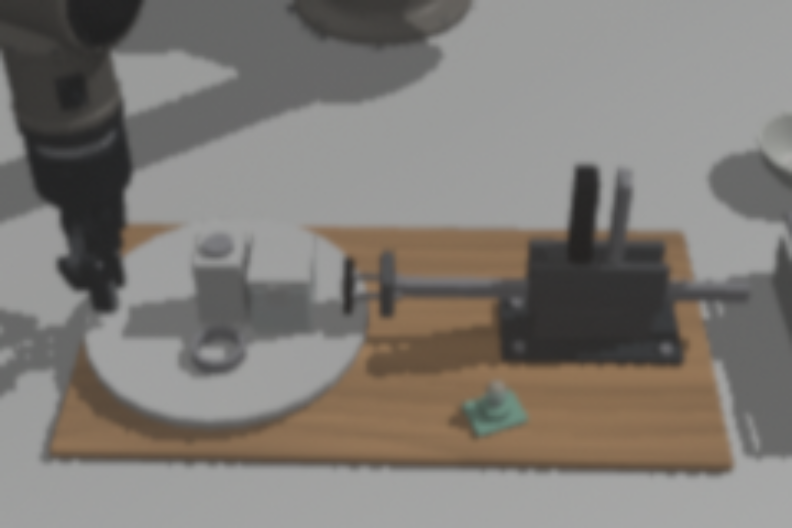

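```bash
python3 - <<'E'
from h import *
command_gripper(.05)
s=r.read_state();print(s['time_s'],np.round(s['contact_force'],1))
r.move_straight(pegpos(0,.18),speed=.2)
command_gripper(.085)
r.reach(B(0,.10,.18),q(YAW+np.pi/2))
s=r.read_state();print(s['time_s'],s['eef_pos'],s['eef_rot']);np.save('pics/w1_pose.npy',np.r_[s['eef_pos'],s['eef_rot']])
snap('wrist','w1')
im=cv2.imread('pics/w1.png');cv2.imwrite('pics/w1b.png',cv2.resize(im,None,fx=1.4,fy=1.4))
E
```

```text
7.45 [-0.2  0.4  0.6]
9.7167 [ 0.56284921 -0.03259217  0.18006012] [ 2.44983369e-02  9.99699851e-01 -1.39149542e-04  1.39564309e-04]
```

View pics/w1b.png

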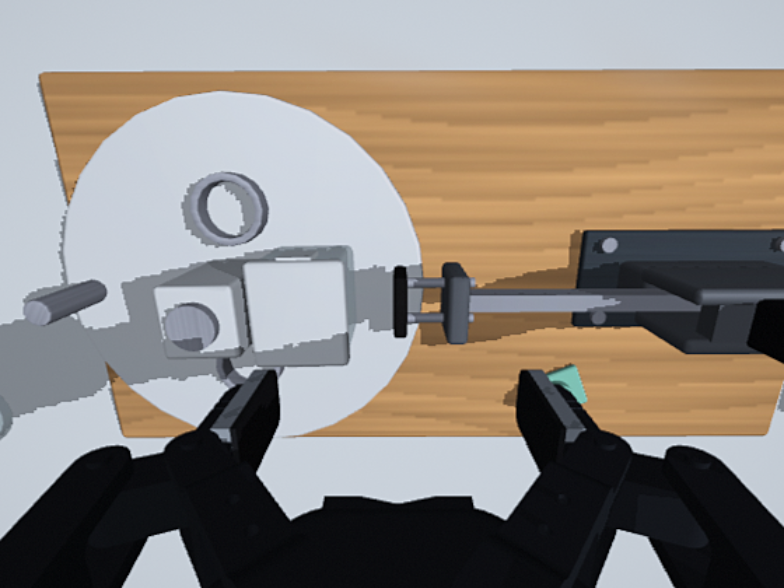

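```bash
cat >> h.py <<'E'
def wcloud(d,pose):
    m=cm('wrist');K=np.array(m['K']);T=np.array(m['tool_from_camera']);v,u=np.indices(d.shape)
    p=np.stack([(u-K[0,2])/K[0,0]*d,(v-K[1,2])/K[1,1]*d,d],-1)@T[:3,:3].T+T[:3,3]
    return p@Ro.from_quat(pose[3:]).as_matrix().T+pose[:3]
def toB(P):
    c,s=np.cos(YAW),np.sin(YAW);x=P[...,0]-AX[0];y=P[...,1]-AX[1];return np.stack([c*x+s*y,-s*x+c*y,P[...,2]],-1)
E
cat > meas.py <<'E'
from h import *
def meas(tag):
    d=np.load(f'pics/{tag}_d.npy');P=toB(wcloud(d,np.load(f'pics/{tag}_pose.npy')))
    x,y,z=P[...,0],P[...,1],P[...,2];ok=d>0
    def rng(nm,m):
        m=m&ok
        if m.sum()<5: print(nm,'few');return
        print(nm,m.sum(),'x %.4f %.4f'%tuple(np.percentile(x[m],[2,98])),'y %.4f %.4f'%tuple(np.percentile(y[m],[2,98])),'z %.4f'%np.median(z[m]))
    rng('hubtop',(abs(x)<.04)&(abs(y)<.04)&(z>.104)&(z<.125))
    lid=(abs(x)<.04)&(y>.015)&(y<.085)&(z>.090)&(z<.100);rng('lid',lid)
    pts=np.stack([x[lid&ok],y[lid&ok]],1).astype(np.float32); print('lid rect',cv2.minAreaRect(pts))
    t=(abs(x)<.025)&(z>.074)&(z<.09)&(y>.076)&(y<.145)&ok
    h,e=np.histogram(y[t],np.arange(.076,.146,.002)); print({round(a*1e3):int(b) for a,b in zip(e,h) if b})
E
python3 - <<'E'
from meas import *
meas('w1')
E
```

```text
hubtop 1893 x -0.0183 0.0158 y -0.0200 0.0142 z 0.1079
lid 5659 x -0.0312 0.0251 y 0.0165 0.0710 z 0.0961
lid rect ((-0.0017284061759710312, 0.0435195118188858), (0.062357690185308456, 0.05636619031429291), 0.9515978693962097)
{96: 105, 98: 89, 100: 134, 102: 119, 104: 11, 124: 13, 126: 205, 128: 139, 130: 135, 132: 140, 134: 129, 136: 99, 138: 2}
```

```bash
python3 - <<'E'
from meas import *
r.reach(B(0,.295,.27),q(YAW+np.pi/2))
s=r.read_state();print(s['time_s']);pose=np.r_[s['eef_pos'],s['eef_rot']];np.save('pics/w2_pose.npy',pose)
snap('wrist','w2');im=cv2.imread('pics/w2.png');cv2.imwrite('pics/w2b.png',cv2.resize(im,None,fx=1.4,fy=1.4))
d=np.load('pics/w2_d.npy');P=toB(wcloud(d,pose));x,y,z=P[...,0],P[...,1],P[...,2]
t=(d>0)&(abs(x)<.03)&(abs(y-.295)<.06)&(z>.178)&(z<.192)
h,e=np.histogram(y[t],np.arange(.25,.35,.002)); print({round(a*1e3):int(b) for a,b in zip(e,h) if b})
for lo,hi in((.27,.305),(.305,.34)):
    m=t&(y>lo)&(y<hi)
    if m.sum():print(m.sum(),np.percentile(y[m],[1,99]),np.percentile(x[m],[1,99]),np.median(z[m]))
E
```

```text
10.6333
{276: 46, 278: 88, 280: 102, 282: 100, 284: 84, 286: 96, 288: 105, 290: 104, 292: 68, 294: 31, 308: 56, 310: 91, 312: 84, 314: 81, 316: 84, 318: 35}
824 [0.27707754 0.29412618] [-0.0145065   0.01025335] 0.18580964505285702
431 [0.30908285 0.31889029] [-0.01361381  0.00968488] 0.18326697920111504
```

View pics/w2b.png

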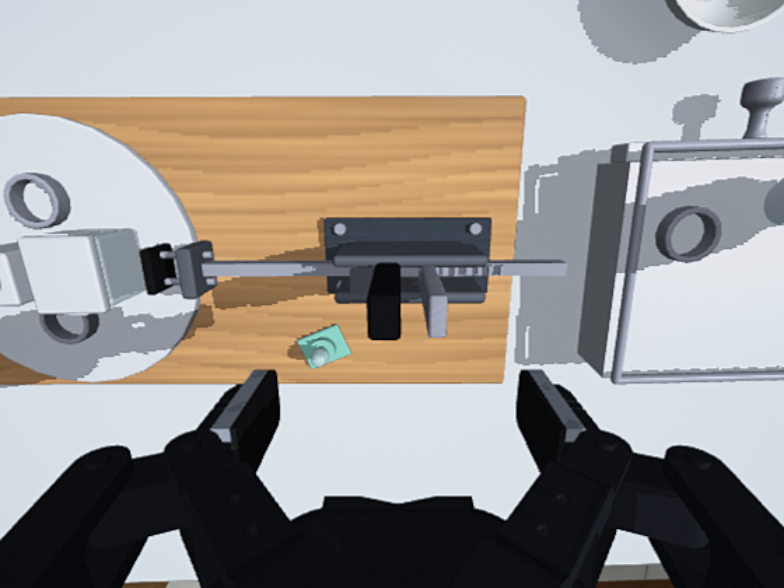

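```bash
cat >> meas.py <<'E'
G=lambda z:B(-.002,.292,z)
def look(tag):
    s=r.read_state();pose=np.r_[s['eef_pos'],s['eef_rot']];np.save(f'pics/{tag}_pose.npy',pose)
    snap('wrist',tag)
E
python3 - <<'E'
from meas import *
meas('w2')
print(r.move_straight(G(.161),q(YAW+np.pi/2),speed=.12,max_force=8))
def st(n):
    s=r.read_state();print(n,round(s['time_s'],2),np.round(toB(s['eef_pos'])*1e3,1),np.round(s['contact_force'],1),round(s['grip_width']*1e3,2))
st('down')
command_gripper(.028,40);st('sq');r.hold(.2);st('sq2')
look('w3');snap('scene','scene3')
E
python3 -c "
import cv2
a=cv2.imread('pics/w3.png');cv2.imwrite('pics/w3b.png',cv2.resize(a,None,fx=1.4,fy=1.4))"
```

```text
hubtop 144 x -0.0171 0.0162 y 0.0054 0.0168 z 0.1045
lid 3275 x -0.0305 0.0258 y 0.0158 0.0717 z 0.0960
lid rect ((-0.001314353197813034, 0.043893132358789444), (0.06158740818500519, 0.0576523020863533), 0.5793787837028503)
{94: 1, 96: 29, 98: 66, 100: 57, 102: 134, 104: 58, 126: 27, 128: 62, 130: 72, 132: 77, 134: 88, 136: 181, 138: 83}
False
down 11.74 [ -1.5 292.  161.8] [-1.1 -0.7  0. ] 85.16
sq 12.3 [ -1.5 292.2 162.8] [-2.8 -0.6  8.5] 29.25
sq2 12.5 [ -1.4 292.2 162.8] [-1.7 -0.2  8.8] 29.38
```

View pics/w3b.png

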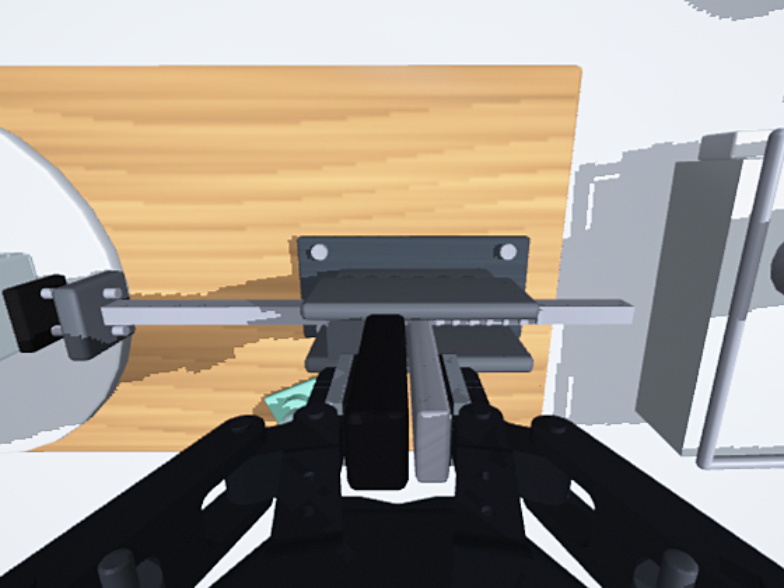

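```bash
cat >> meas.py <<'E'
def jaw(tag):
    d=np.load(f'pics/{tag}_d.npy');P=toB(wcloud(d,np.load(f'pics/{tag}_pose.npy')))
    x,y,z=P[...,0],P[...,1],P[...,2]
    t=(abs(x)<.03)&(z>.072)&(z<.09)&(y>.060)&(y<.145)&(d>0)
    im=cv2.imread(f'pics/{tag}.png');dark=im.max(2)<45
    h,e=np.histogram(y[t],np.arange(.06,.146,.001)); print({round(a*1e3):int(b) for a,b in zip(e,h) if b})
    m=t&dark;print('dark(pad) y',np.percentile(y[m],[2,98]) if m.sum()>4 else None)
E
python3 - <<'E'
from meas import *
for t in('w1','w2','w3'):jaw(t)
E
```

```text
{60: 2, 61: 2, 62: 2, 64: 1, 66: 3, 67: 4, 68: 4, 69: 6, 70: 98, 71: 15, 96: 61, 97: 45, 98: 44, 99: 45, 100: 90, 101: 45, 102: 45, 103: 75, 104: 10, 125: 13, 126: 143, 127: 73, 128: 69, 129: 72, 130: 68, 131: 69, 132: 69, 133: 74, 134: 63, 135: 66, 136: 63, 137: 36, 138: 2, 140: 1, 141: 2, 142: 1, 143: 1, 144: 2}
dark(pad) y [0.09687032 0.12695472]
{60: 3, 63: 2, 65: 1, 66: 4, 67: 7, 68: 36, 69: 168, 70: 261, 71: 82, 72: 1, 95: 1, 96: 7, 97: 22, 98: 34, 99: 32, 100: 30, 101: 27, 102: 47, 103: 109, 104: 70, 126: 2, 127: 25, 128: 26, 129: 36, 130: 40, 131: 32, 132: 39, 133: 38, 134: 40, 135: 50, 136: 49, 137: 148, 138: 98, 139: 3, 140: 1, 142: 1, 143: 3, 144: 1}
dark(pad) y [0.0978092  0.10480801]
{70: 4, 71: 6, 72: 1, 88: 1, 89: 12, 90: 30, 91: 48, 92: 79, 93: 61, 94: 68, 95: 117, 96: 220, 97: 287, 98: 53, 119: 8, 120: 30, 121: 49, 122: 54, 123: 88, 124: 74, 125: 89, 126: 71, 127: 94, 128: 103, 129: 119, 130: 341, 131: 457, 132: 36, 133: 1, 135: 1, 136: 2, 138: 3, 139: 1, 140: 1, 141: 4, 143: 2, 144: 1}
dark(pad) y [0.09145412 0.13165505]
```

```bash
python3 - <<'E'
from meas import *
def st(n):
    s=r.read_state();print(n,round(s['time_s'],2),np.round(toB(s['eef_pos'])*1e3,1),np.round(s['contact_force'],1),round(s['grip_width']*1e3,2))
for i in(2,3):
    command_gripper(.068);r.hold(.3);st('open'); look(f'o{i}')
    command_gripper(.028,40);r.hold(.2);st('sq');look(f'p{i}');jaw(f'p{i}')
command_gripper(.068);r.hold(.3);st('open'); look('o4');jaw('o4')
r.move_straight(G(.27),speed=.2);look('w4');jaw('w4');meas('w4')
r.move_straight(B(-.002,.18,.25),speed=.2);look('w5');jaw('w5');meas('w5');st('v')
for t in('w5','o4'):
    a=cv2.imread(f'pics/{t}.png');cv2.imwrite(f'pics/{t}b.png',cv2.resize(a,None,fx=1.4,fy=1.4))
E
```

```text
open 13.36 [ -2.  291.9 161. ] [-0.  -0.8  0.4] 68.03
sq 14.04 [ -1.5 292.2 162.8] [-2.7 -0.3  9.8] 29.06
{70: 4, 71: 3, 72: 1, 80: 1, 81: 4, 82: 15, 83: 23, 84: 27, 85: 39, 86: 58, 87: 217, 88: 309, 89: 48, 110: 8, 111: 30, 112: 47, 113: 63, 114: 82, 115: 84, 116: 84, 117: 83, 118: 77, 119: 100, 120: 129, 121: 358, 122: 466, 123: 67, 124: 2, 125: 2, 126: 2, 127: 1, 128: 3, 129: 4, 130: 1, 131: 3, 132: 3, 133: 1, 134: 1, 136: 1, 138: 2, 139: 3, 140: 1, 141: 1, 142: 3, 144: 4}
dark(pad) y [0.08339797 0.12295267]
open 14.85 [ -2.  291.9 161. ] [-0.2  0.6 -0.6] 68.22
sq 15.53 [ -1.6 292.1 162.8] [-2.8 -1.1  9.6] 29.35
{70: 4, 71: 2, 72: 2, 77: 1, 78: 51, 79: 104, 80: 23, 101: 4, 102: 35, 103: 46, 104: 68, 105: 82, 106: 83, 107: 74, 108: 76, 109: 94, 110: 96, 111: 135, 112: 372, 113: 490, 114: 59, 115: 2, 116: 2, 118: 1, 119: 1, 120: 3, 121: 1, 122: 1, 125: 1, 126: 4, 127: 3, 128: 1, 129: 1, 130: 2, 131: 2, 132: 2, 133: 2, 134: 2, 137: 2, 139: 1, 140: 2, 141: 1, 143: 4, 144: 1}
dark(pad) y [0.07846711 0.11427541]
open 16.34 [ -2. 292. 161.] [ 0.1  0.3 -0.4] 67.87
{77: 3, 78: 32, 79: 84, 
[... 1322 characters left out ...]
76: 37, 77: 38, 78: 65, 79: 67, 100: 1, 101: 12, 102: 28, 103: 38, 104: 38, 105: 43, 106: 41, 107: 37, 108: 43, 109: 37, 110: 54, 111: 42, 112: 74, 113: 84, 114: 2, 116: 1, 117: 1, 118: 2, 119: 1, 120: 1, 121: 2, 122: 1, 123: 2, 124: 2, 125: 1, 127: 1, 133: 1, 134: 3, 135: 1, 136: 1, 137: 2, 138: 1, 142: 2}
dark(pad) y [0.07290104 0.07940648]
hubtop 1103 x -0.0182 0.0158 y -0.0200 0.0146 z 0.1083
lid 3522 x -0.0309 0.0255 y 0.0161 0.0714 z 0.0960
lid rect ((-0.0016459692269563675, 0.04374631866812706), (0.06252041459083557, 0.05659506097435951), 1.1480153799057007)
{76: 73, 78: 113, 100: 13, 102: 66, 104: 81, 106: 78, 108: 80, 110: 94, 112: 140}
v 17.9 [ -2. 181. 250.] [-0.3  0.1 -0.6] 68.18
```

View pics/w5b.png

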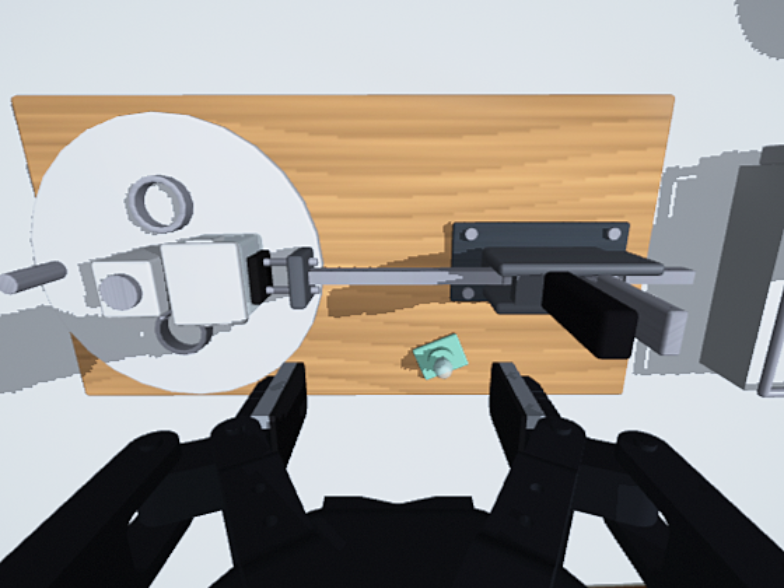

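View pics/o4b.png

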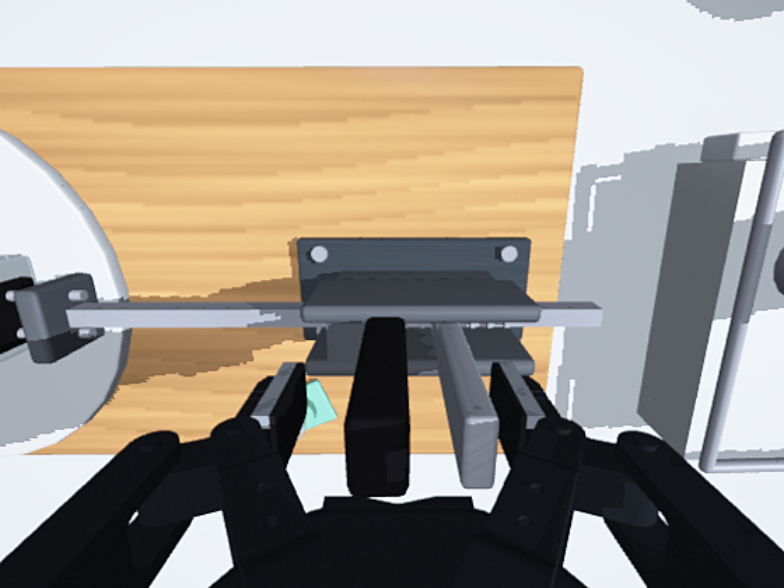

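```bash
python3 - <<'E'
from meas import *
def st(n):
    s=r.read_state();print(n,round(s['time_s'],2),np.round(toB(s['eef_pos'])*1e3,1),np.round(s['contact_force'],1),round(s['grip_width']*1e3,2))
command_gripper(.085)
r.move_straight(G(.27),speed=.2)
print(r.move_straight(G(.161),speed=.12,max_force=8));st('down')
command_gripper(.028,40);r.hold(.4);st('sq');look('f');jaw('f')
snap('scene','scene4');snap('side','side4')
im=cv2.imread('pics/scene4.png');cv2.imwrite('pics/sc4.png',cv2.resize(im[150:310,160:400],None,fx=3.3,fy=3.3))
a=cv2.imread('pics/f.png');cv2.imwrite('pics/fb.png',cv2.resize(a,None,fx=1.4,fy=1.4))
E
```

```text
False
down 19.99 [ -1.5 291.9 161.8] [-0.3 -0.2  0.3] 85.14
sq 20.94 [ -1.4 292.2 163.1] [-3.6 -0.2 11. ] 29.44
{70: 6, 71: 2, 72: 2, 77: 18, 78: 82, 79: 60, 80: 5, 92: 2, 93: 16, 94: 41, 95: 59, 96: 81, 97: 79, 98: 84, 99: 78, 100: 83, 101: 106, 102: 126, 103: 314, 104: 543, 105: 130, 106: 4, 108: 3, 109: 3, 110: 2, 112: 1, 114: 4, 115: 3, 116: 2, 117: 2, 118: 3, 119: 1, 120: 1, 121: 3, 122: 6, 124: 3, 125: 3, 126: 2, 127: 5, 128: 3, 129: 2, 130: 1, 131: 2, 132: 1, 133: 1, 134: 1, 138: 2, 139: 1, 140: 2, 142: 3, 143: 2, 144: 4}
dark(pad) y [0.07787867 0.10534166]
```

View pics/fb.png

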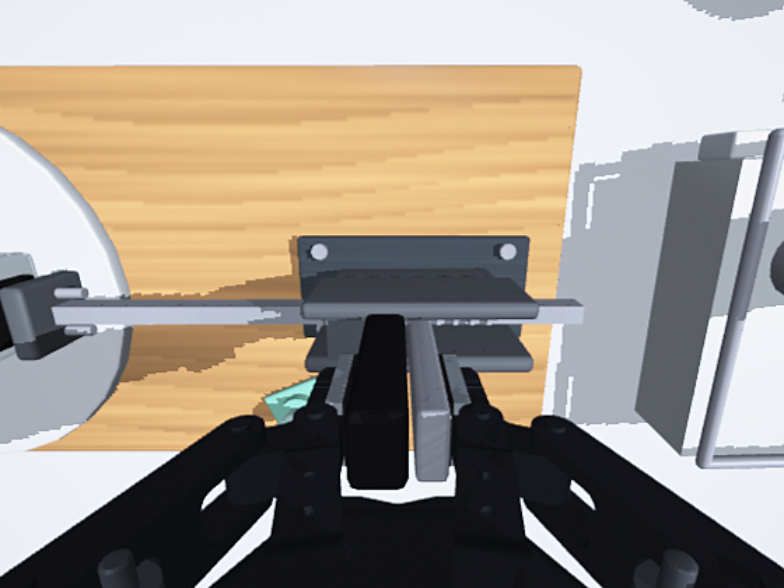

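View pics/sc4.png

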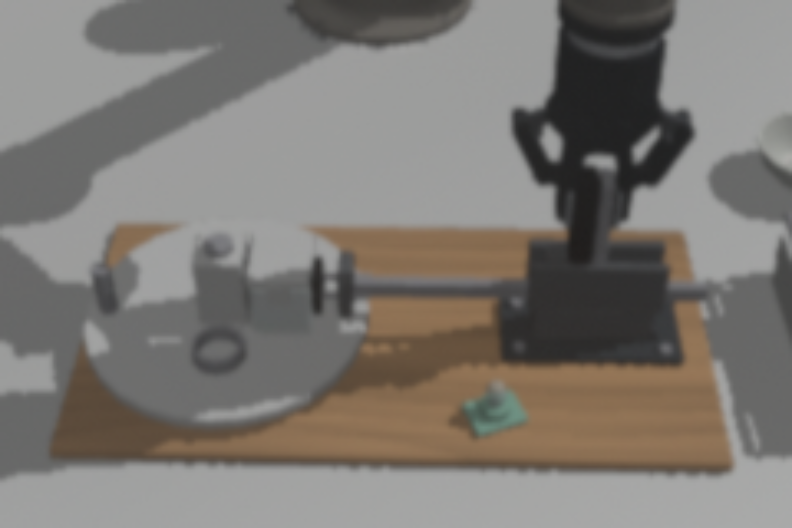

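```bash
python3 -c "
from h import *
r.finish_job()"
```

```text
the job is handed in; nothing more can be done
```

I turned the carousel by its peg from -1.571 to the 0 position, so the box faces the clamp pad. I then made four full squeezes of the trigger, letting it right back between them. I handed the job in while the gripper still held the fourth squeeze. It took about 21 s of the 51 s allowed.

**Carousel:** after I let go of the peg, the box lid measured square to the pad to within about 1°, about as well as I know the board's angle.

**Jaw and pad:** the jaw advanced about 7, 9, 9 and 9 mm. After the third squeeze the pad was just touching the box. During the fourth, the gap between pad and jaw closed from about 22.5 to 14 mm. That puts the pad about 9 mm in out of 20, so it has not bottomed out.

**Grip:** the fingers read 29.4 mm apart, at a 40 N grip setting, against the 30 mm given for a full squeeze. I put the difference down to slight give in the finger pads. There is about 11 N upward and 4 N sideways on the wrist, well under the limit.

**Checks that disagreed:** my first estimate of the carousel axis was about 2–3 mm too far towards the clamp. I used the handle and trigger positions measured directly with the wrist camera for the squeezes. No check failed. The pacifier and rings look undisturbed; I did not compare the other bystanders, but the arm stayed clear of them.

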